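# Set up and clamp an album cover under the awl

## Robot

A 6-joint arm with a two-finger parallel gripper is mounted at the origin on the work surface. World frame = base frame: x ahead of the robot, y to its left, z up, the work surface at z = 0. Lengths are in mm, angles in rad, forces in N, time in s.
With the tool pointing down it reaches from about 350 to 875 mm from the base axis. Payload 4.2 kg.
Tool frame: the origin (TCP) lies at the very end of the fingers, on their centre line; the grasp point (between the pads) lies 19 mm behind it; z points along the fingers, y is the line along which they close (so a half turn about z gives the same grasp; the last joint's range is limited). The gripper opens to 85 mm and grips with 20 to 120 N. Pads are 22 mm wide; open, the fingers measure 114 mm over their backs; the gripper's body (76 mm by 85 mm) begins 54 mm behind the grasp point. The pads swing forward as they close: fully open they stand 13 mm farther back than shut.
Start: joints at [1.497, 0.385, 0.008, 0, -1.194, -0.259], TCP at [204.149, 590.697, 231.312] pointing down, gripper open.
Joint ranges: [-3.14, 3.14], [-1.21, 2.06], [-1.07, 1.41], [-3.16, 2.05], [-2.99, -0.16], [-3.1, 3.1]. Speed limits (rad/s): [2.79, 2.79, 3.14, 3.14, 3.14, 3.14].

## Interface

Orientations are given as a unit quaternion [x, y, z, w].
In Python, from bench import arm gives the robot as it stands. The module is installed in compiled form; this text tells all that it offers.
- The arm moves only by the tool drive_tool, never from a script. Its argument "targets" is a list of rows, each a list of 5 numbers: the closure, from -1 (fully open) to 1 (shut), then the shift along the tool's x, y, z in mm, then the turn about the tool's z in degrees. In form: [[grip, tx, ty, tz, roll], ...]. A call has 1 to 12 rows; each row is the pose to reach, as a shift and turn from the pose commanded when the call began, along the tool's axes at that moment; what a row does not reach only later rows make up. A row lasts 1/10 s, in which the tool goes at most 50 mm and 8.59 degrees, less where a joint would pass 70% of its speed; a pose out of reach is approached as far as the arm can. A call with a gripper value outside its range is refused whole. The fingers move at their own pace and stop on an object; the grip force is fixed at half the most. Time passes only in rows, so rows that repeat a pose let the fingers close. It gives the time, the measured TCP pose, the force, the opening and the grip force at its end, in the units of the state.
- arm.read_state(): the state, without advancing time (a new reading comes with each control period).
- arm.get_image(name): name is "scene" or "top"; returns the picture (480x640x3 uint8, blue, green, red); there is no depth.
- arm.camera_params(name): a dict with "fov_y" (degrees; the focal length in pixels is half the picture's height over the tangent of half this angle, whatever the lens; pixels are square), "cx", "cy" (the principal point, pixels), "rvec" (rotation vector, rad) and "tvec" (3), from world to camera coordinates, as OpenCV has them. Camera axes: x right, y down, z forward; pixel columns grow to the right and rows downward; lengths in mm; the calibration is good to about 2 mm. A picture is of the moment at which its call begins. camera_params takes no time and is no camera call.
- arm.job_done(): hands the job in; it is judged then, once.
The state is a dict: "clock": time; "joints": joint angles; "joint_vel": joint speeds; "joint_efforts": joint torques, N m; "position": TCP position; "ee_rot": TCP orientation; "contact_force": force on the tool from outside, world axes, zero at the start; "wrist_torque": the same for the moment, N m; "gripper_width": finger opening in mm; "grasp_force": force on a finger pad.
Only numpy, scipy, OpenCV 4.12 (cv2) and the standard library are available. Lean on these libraries where they do the work, as an engineer would, in place of code of your own. Each camera call takes 0.05 s, during which the arm holds its last target. There are 200 camera calls.

## Task

Get the white album cover board ready for punching: by its upright post, slide the carriage along its track until the black cross on the board is right under the tip of the awl, then let go of the post. Next take the wooden clamp plate by its handle and slide it over the board's locating pin, tabbed end towards the post and square with the board, until it drops on, then press it fully down against the springs; the cross must still be under the awl. Finish while holding the plate pressed down, do not let go, and leave the art materials around undisturbed.

Things in the scene. Friction and masses are not known exactly. Their poses are not given: they have to be found in the camera images.
- carriage (a joint): travel of the wooden carriage (130 x 270 x 15 mm, top face 35 mm above the table) along its track, in m, 0 to 0.14, growing along seat's +y axis. The track stands fixed on the table, its place and yaw vary. The carriage stays where it is left and takes about 6 N to slide.
- board (a joint): how far the white album cover board (110 x 200 x 8 mm, carried flat on springs on the carriage) is pressed down, in m: 0 free (its top 49 mm above the table), 0.006 fully down (top 43 mm above the table). It moves only vertically relative to the carriage; it needs about 5 N to start and 12 N in all to be fully down, part of which the clamp plate's own weight gives.
- post_top (a point): centre of the top of the carriage's upright steel post (18 mm diameter, 45 mm tall above the carriage top, its top 80 mm above the table), the grip for sliding the carriage; it stands at the carriage's -y end, 60 mm from the locating pin.
- pin_top (a point): centre of the top of the locating pin, a steel pin of 12 mm diameter with a flat top, fixed to the carriage, coming up through the board on its middle line; it stands 8 mm above the free board (14 mm above the board when fully down), its top 57 mm above the table.
- mark (a point): centre of the black cross (16 mm) on the top of the board, near the board's end away from the post; axes as seat. It lies 153 mm from the locating pin.
- seat (a point): point on the top of the board on its middle line, 28 mm from the pin towards the cross: where the middle of the clamp plate comes to lie. Its y axis runs along the track from post to cross, x across it away from the robot, z up; its yaw is the track's yaw.
- awl_tip (a point): tip of the vertical steel awl of the grey awl press (fixed, place along the track varies), 75 mm above the table, 26 mm above the free board and always over the line along which the cross travels. The press's column, 240 mm tall, stands at the track's +y end, 170 mm from the awl; its arm (24 mm wide, 210 to 240 mm above the table) reaches back along the track to the awl, whose holder is 20 mm thick from 150 mm up. Fixed; it does not move down in this job.
- plate: loose dark wooden clamp plate, 80 (its x) x 100 (its y) x 20 mm, with a tab 44 mm wide and 14 mm long on its -y end and a handle bar on top: 22 mm thick (x), 70 mm long (y), from 20 to 58 mm above the underside, in the plate's middle. Origin: middle of the 80 x 100 underside; z up. Mass 0.22 to 0.34 kg. When mounted, its x, y axes run like those of seat.
- plate_hole (a point): mouth of the blind round hole in the plate's underside (14 mm diameter, 2 mm chamfer, 16 mm deep; cannot be seen from above), on the plate's middle line, 28 mm from the origin towards the tab.
- ink_a: loose ink bottle, 38 mm diameter, 142 mm tall with a pointed red cap; bystander, leave alone; origin under its centre
- ink_b: loose ink bottle, 38 mm diameter, 142 mm tall with a pointed red cap; bystander, leave alone; origin under its centre
- ink_c: loose ink bottle, 38 mm diameter, 142 mm tall with a pointed red cap; bystander, leave alone; origin under its centre
- palette: white flower-shaped palette dish, 130 mm across, 16 mm high, bystander; origin under its centre
- paperweight: green glass paperweight bar 60 x 150 x 20 mm without a handle, bystander; origin under its centre
- pail: white water pail, 90 mm diameter, 90 mm tall, bystander; origin under its centre
- brush: brush 200 mm long lying on the table, bystander; origin under it
Mind the look-alikes: they are no part of the job. There is more than one size of the plate; the job needs the larger.

How it is judged:
By the outcome, as a careful person would: the job done as asked, in the order asked, and still so for the second after the job is handed in, while the arm keeps its last pose, push and grip.
It also fails if it takes over 53 s, if anything falls off the work surface, if the arm or the gripper's body presses on something with over 40 N, if the wrist force passes 120 N, or if a joint passes its speed limit or range.

## Working session

There is one attempt and no reset: what is moved stays moved. The work goes in short steps, Python scripts to look and compute and a tool call to move; the robot and the scene stay as the last step left them, time stands still between calls to the robot, and variables do not carry over. Pictures are saved under pics/ and viewed, at most 10 in all, crops included, and the job is handed in when it is done.

Besides the shell and the picture viewer there is one more tool, called after "Request:" by a JSON object that holds its "method" and its "body", one argument or row to a line. drive_tool: Moves the arm, as the interface text tells. Its arguments: {"type":"object","properties":{"targets":{"type":"array","items":{"type":"array","items":{"type":"number"}}}},"required":["targets"]}

```bash
mkdir -p pics; cat > h.py <<'E'
import numpy as np, cv2
from bench import arm
from scipy.spatial.transform import Rotation as R
def cam(n):
    p=arm.camera_params(n); f=240/np.tan(np.radians(p["fov_y"])/2)
    K=np.array([[f,0,p["cx"]],[0,f,p["cy"]],[0,0,1.]])
    return K,np.array(p["rvec"],float).ravel(),np.array(p["tvec"],float).ravel()
def pix2w(n,uv,z):
    K,r,t=cam(n); Rm=cv2.Rodrigues(r)[0]; C=-Rm.T@t
    d=Rm.T@np.linalg.inv(K)@np.array([uv[0],uv[1],1.]); return C+d*(z-C[2])/d[2]
def w2pix(n,P):
    K,r,t=cam(n); return cv2.projectPoints(np.array(P,float).reshape(-1,1,3),r,t,K,None)[0].reshape(-1,2)
def tool(dw):  # world shift -> tool axes
    return R.from_quat(arm.read_state()["ee_rot"]).inv().apply(dw)
E
python3 - <<'E'
from h import *
for n in("top","scene"):
    cv2.imwrite(f"pics/{n}0.png",arm.get_image(n)); print(n,arm.camera_params(n)); K,r,t=cam(n); print(-cv2.Rodrigues(r)[0].T@t)
s=arm.read_state(); print(s); print(R.from_quat(s["ee_rot"]).as_matrix().round(3))
E
```

```text
top {'fov_y': 46.734840894080634, 'cx': 324.53660877993246, 'cy': 242.95079765441452, 'rvec': array([ 2.09840217, -2.15104481,  0.17744525]), 'tvec': array([ -32.78622045,  539.55431482, 1173.70963475])}
[ 324.40019194  -55.17167116 1249.6034186 ]
scene {'fov_y': 46.021883644651915, 'cx': 323.4122748834588, 'cy': 232.42079279810102, 'rvec': array([ 1.60084232,  2.08153821, -0.7550613 ]), 'tvec': array([ 176.60101117, -330.6468051 , 1749.87660699])}
[1366.11314655  192.42657276 1139.86413729]
{'clock': 0.1, 'joints': array([ 1.49660306e+00,  3.85463565e-01,  6.77097030e-03, -4.00076547e-04,
       -1.19401517e+00, -2.58582721e-01]), 'joint_vel': array([ 0.00062582, -0.00248528,  0.00372865,  0.0013136 , -0.0018165 ,
        0.0002186 ]), 'joint_efforts': array([-4.26125616e-04, -3.93316627e+01,  1.88930368e+01,  4.19802815e+00,
       -2.57178595e-03,  4.91255037e-07]), 'position': array([204.00067881, 590.22046424, 230.34919748]), 'ee_rot': array([ 9.86176734e-01, -1.65693996e-01, -9.71590018e-05,  9.68775737e-04]), 'contact_force': array([-1.19631939,  0.54170795,  1.01986473]), 'wrist_torque': array([-0.00245086, -0.01205466,  0.01506102]), 'grasp_force': 0.0, 'gripper_width': 85.2140324428207}
[[ 0.945 -0.327 -0.001]
 [-0.327 -0.945 -0.002]
 [ 0.     0.002 -1.   ]]
```

View pics/top0.png

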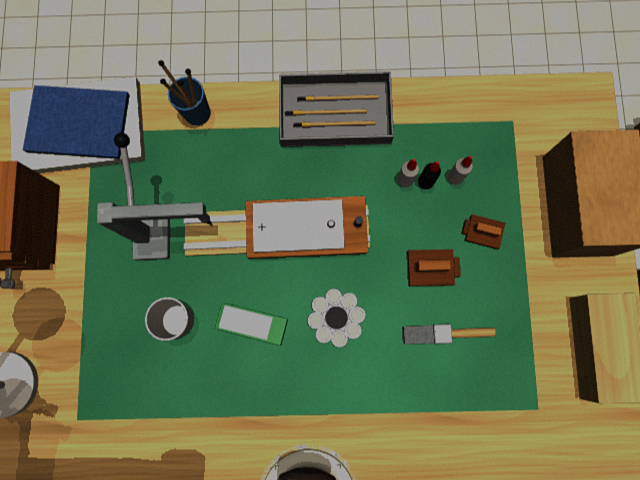

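View pics/scene0.png

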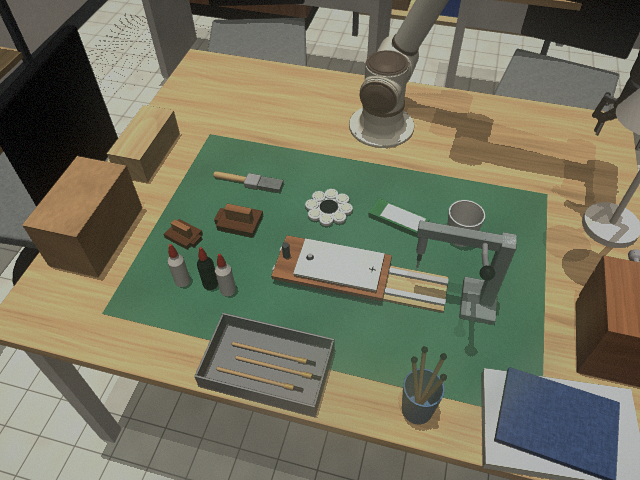

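The top view shows the carriage with its post at (358,221), pin (331,224), cross (262,227) and awl near (208,220). Two look-alike plates have handles: one at (434,267), one at (486,231). The one at (434,267) is larger, so it fits. The next crop confirms this and refines the pixels.

```bash
python3 - <<'E'
from h import *
im=cv2.imread("pics/top0.png")
c=im[185:305,180:520]; a=cv2.resize(c[:, :200],None,fx=4,fy=4,interpolation=cv2.INTER_CUBIC)[:300]
b=cv2.resize(im[205:300,390:515],None,fx=6,fy=6,interpolation=cv2.INTER_CUBIC)[:300*2]
cv2.imwrite("pics/c1.png",a); cv2.imwrite("pics/c2.png",b)
for n in("top","scene"): print(n,w2pix(n,[[0,0,0],[204,590,231],[400,0,0],[400,300,0]]).round(1))
P=lambda u,v,z:pix2w("top",(u,v),z).round(1)
print("post",P(358,221,80),"pin",P(331,224,57),"cross",P(262,227,49))
for nm,u,v in(("A",434,267),("B",486,231)): print(nm,P(u,v,58))
E
```

```text
top [[309.  498.3]
 [-30.3 419.4]
 [305.7 308.1]
 [172.  311.4]]
scene [[380.4 125.6]
 [613.9 144.1]
 [350.8 220.3]
 [464.4 242.7]]
post [ 578.9 -119.5   80. ] pin [578.7 -61.4  57. ] cross [577.7  91.2  49. ]
A [ 477.9 -281.1   58. ]
B [ 554.1 -398.7   58. ]
```

View pics/c1.png

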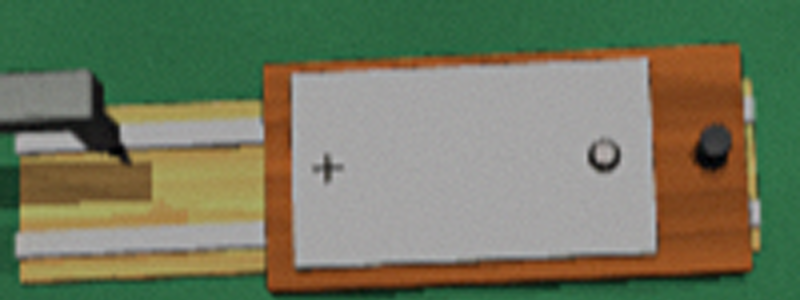

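View pics/c2.png

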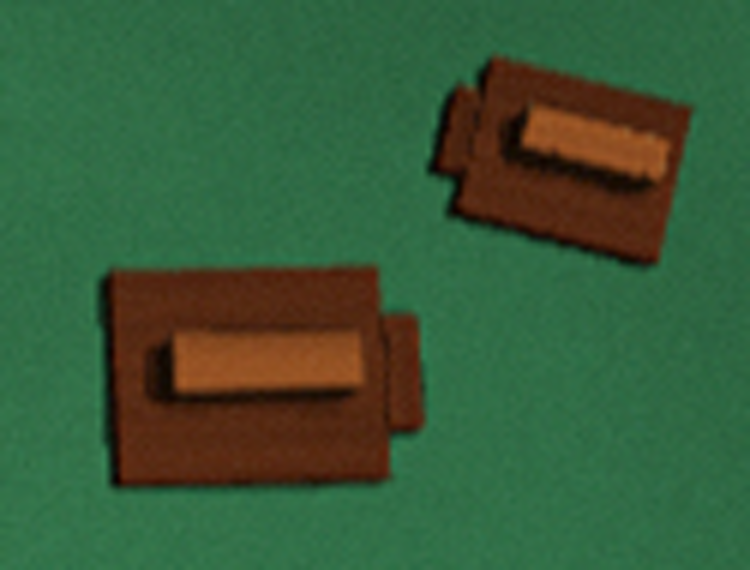

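Crop 1 gives the track features. Crop 2 shows plate A at (434,267) clearly larger, about 100 x 80 mm, with its tab already towards -y. The smaller plate at (486,231) is the decoy.

```bash
python3 - <<'E'
from h import *
A=lambda x,y:((x+.5)/4-.5+180,(y+.5)/4-.5+185); B=lambda x,y:((x+.5)/6-.5+390,(y+.5)/6-.5+205)
W=lambda uv,z:pix2w("top",uv,z)
post=W(A(716,133),80);pin=W(A(604,153),57);cr=W(A(327,167),49);awl=W(A(128,163),75)
print("post",post,"pin",pin,"cross",cr,"awl",awl)
for a,b in((post,pin),(pin,cr),(cr,awl)):
  d=b-a; print(np.linalg.norm(d[:2]),"yaw",np.degrees(np.arctan2(-d[0],d[1])))
for pts in([(292,72),(648,57),(657,250),(297,269)],):
  q=np.array([W(A(*p),49) for p in pts]); print("board",q.mean(0)); 
  for i in range(4): d=q[i]-q[i-1]; print(np.linalg.norm(d),np.degrees(np.arctan2(-d[0],d[1])))
for z,pts in((20,[(112,270),(377,267),(388,480),(120,485)]),(58,[(173,332),(360,328),(362,385),(177,392)])):
  q=np.array([W(B(*p),z) for p in pts]); print("plate",z,q.mean(0))
  for i in range(4): d=q[i]-q[i-1]; print(np.linalg.norm(d),np.degrees(np.arctan2(-d[0],d[1])))
# check in scene
print("scene proj",w2pix("scene",[post,pin,cr,awl,q.mean(0)]).round(1))
for n,u,v in (("ink",410,165),("ink2",433,168),("ink3",467,160)): print(n,W((u,v),142))
im=cv2.imread("pics/scene0.png"); c=cv2.resize(im[190:310,205:465],None,fx=3,fy=3,interpolation=cv2.INTER_CUBIC); cv2.imwrite("pics/s1.png",c)
E
```

```text
post [ 585.73659853 -121.11489544   80.        ] pin [581.2657403  -60.63504445  57.        ] cross [579.10306418  92.52767615  49.        ] awl [578.62411789 197.16670654  75.        ]
60.64487570813879 yaw 4.227791871500154
153.17798846613658 yaw 0.8089695709826357
104.64012648200341 yaw 0.2622483133198342
board [580.23479362  11.54679824  49.        ]
111.25487828653698 -88.6455980436063
198.41383311329895 -179.0495332996402
109.0460165131835 90.92230487677206
197.58821098371538 1.5901983197513663
plate 20 [ 482.8223369 -281.8430635   20.       ]
80.42930036794986 -90.77028768613869
98.70889230011986 179.18681748922376
79.63990204186864 89.24658363626986
98.73490796583965 -0.35507841826512415
plate 58 [ 483.43939708 -281.91415952   58.        ]
21.79637699979101 -89.28033469830125
67.30705708026728 179.78083653425176
20.69018202038106 88.37084887393908
66.45007712561487 0.7375630406629552
scene proj [[284.6 245.7]
 [309.7 255.2]
 [372.1 269.6]
 [417.3 272.2]
 [237.5 208.3]]
ink [ 681.26632974 -227.90223076  142.        ]
ink2 [ 673.49266393 -275.08804237  142.        ]
ink3 [ 688.8055952  -346.42073696  142.        ]
```

View pics/s1.png

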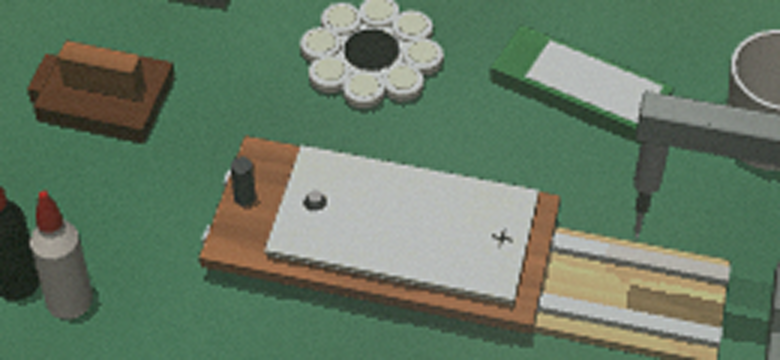

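```bash
python3 - <<'E'
from h import *
def tri(a,b):
  Pm=[]
  for n in("top","scene"):
    K,r,t=cam(n); Pm.append(K@np.c_[cv2.Rodrigues(r)[0],t])
  X=cv2.triangulatePoints(Pm[0],Pm[1],np.array(a,float),np.array(b,float)).ravel(); return (X[:3]/X[3]).round(1)
A=lambda x,y:((x+.5)/4-.5+180,(y+.5)/4-.5+185); S=lambda x,y:((x+.5)/3-.5+205,(y+.5)/3-.5+190)
for n,a,b,z in(("post",(714,133),(243,160),80),("pin",(604,153),(314,195),57),("cross",(327,167),(502,238),49),("awl",(128,163),(640,232),75)):
  print(n,tri(A(*a),S(*b)),"scene@z",pix2w("scene",S(*b),z).round(1))
im=cv2.imread("pics/top0.png")[190:245,180:290]; im2=cv2.imread("pics/scene0.png")[215:300,360:470]
f=lambda i,h:cv2.resize(i,(h*i.shape[1]//i.shape[0],h),interpolation=cv2.INTER_CUBIC)
cv2.imwrite("pics/aw.png",np.hstack([cv2.resize(im,(440,220),interpolation=cv2.INTER_CUBIC),f(im2,220)]))
E
```

```text
post [ 583.7 -119.    88.5] scene@z [ 577.3 -121.    80. ]
pin [581.  -61.1  58.6] scene@z [580.  -61.8  57. ]
cross [578.8  92.2  50.7] scene@z [577.5  92.   49. ]
awl [575.2 195.2  89.8] scene@z [563.6 196.5  75. ]
```

```bash
python3 - <<'E'
from h import *
print(tool(np.array([582,-121,0])-[204.15,590.7,0]).round(1))
E
```

```text
[589.7 549.1   1.1]
```

Request:
{"method": "drive_tool", "body": {
  "targets": [
    [-0.1,590,549,0,-20.1],
    [-0.1,590,549,0,-20.1],
    [-0.1,590,549,0,-20.1],
    [-0.1,590,549,0,-20.1],
    [-0.1,590,549,0,-20.1],
    [-0.1,590,549,0,-20.1],
    [-0.1,590,549,0,-20.1],
    [-0.1,590,549,0,-20.1],
    [-0.1,590,549,0,-20.1],
    [-0.1,590,549,0,-20.1],
    [-0.1,590,549,0,-20.1],
    [-0.1,590,549,0,-20.1]
  ]
}}

```text
clock: 1.3
position: [486.1, 58.9, 231.2]
ee_rot: [1.0, 0.009, -0.0, -0.0]
contact_force: [0.2, 1.3, 0.6]
gripper_width: 47.2
grasp_force: 0.0
```

Request:
{"method": "drive_tool", "body": {
  "targets": [
    [-0.1,93,182,0,0],
    [-0.1,93,182,0,0],
    [-0.1,93,182,0,0],
    [-0.1,93,182,0,0],
    [-0.1,93,182,100,0],
    [-0.1,93,182,100,0],
    [-0.1,93,182,100,0],
    [-0.1,93,182,100,0]
  ]
}}

```text
clock: 2.1
position: [582.2, -119.7, 131.4]
ee_rot: [1.0, 0.009, -0.001, 0.001]
contact_force: [0.9, 0.1, 1.4]
gripper_width: 46.9
grasp_force: 0.0
```

Request:
{"method": "drive_tool", "body": {
  "targets": [
    [-0.1,0,1,40,0],
    [-0.1,0,1,76,0],
    [-0.1,0,1,79,0],
    [-0.1,0,1,79,0],
    [0.8,0,1,79,0],
    [0.8,0,1,79,0],
    [0.8,0,1,79,0],
    [0.8,0,1,79,0],
    [0.8,0,1,79,0],
    [0.8,0,1,79,0]
  ]
}}

```text
clock: 3.1
position: [584.2, -120.7, 55.7]
ee_rot: [1.0, 0.01, 0.003, 0.0]
contact_force: [-0.7, -0.3, 5.4]
gripper_width: 15.8
grasp_force: 58.4
```

Request:
{"method": "drive_tool", "body": {
  "targets": [
    [0.8,0,-12,0,0],
    [0.8,0,-27,0,0],
    [0.8,0,-42,0,0],
    [0.8,0,-57,0,0],
    [0.8,0,-72,0,0],
    [0.8,0,-84,0,0],
    [0.8,0,-93,0,0],
    [0.8,0,-98,0,0],
    [0.8,0,-98,0,0],
    [0.8,0,-98,0,0]
  ]
}}

```text
clock: 4.1
position: [582.3, -22.6, 55.6]
ee_rot: [1.0, 0.01, 0.003, 0.0]
contact_force: [-0.7, -1.8, 6.6]
gripper_width: 16.0
grasp_force: 58.9
```

```bash
python3 - <<'E'
from h import *
a=arm.get_image("top"); b=arm.get_image("scene"); cv2.imwrite("pics/t1.png",a); cv2.imwrite("pics/sc1.png",b)
f=lambda i:cv2.resize(i,(480,480),interpolation=cv2.INTER_CUBIC)
x=f(a[190:250,180:240]); y=cv2.resize(b[235:295,390:430],(320,480),interpolation=cv2.INTER_CUBIC)
cv2.imwrite("pics/k1.png",np.hstack([x,y]))
E
```

```text
(no output)
```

View pics/k1.png

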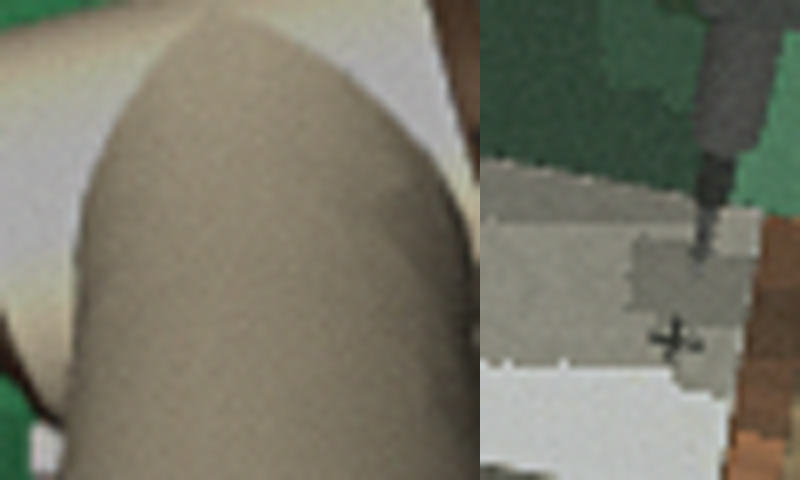

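Cross at scene (414.3,277.3) and awl tip at about (417.3,267.8). The arm hides the top view.

```bash
python3 - <<'E'
from h import *
cu=(390+(674-480+.5)/8-.5,235+(338.5)/8-.5); c=pix2w("scene",cu,49); print("cross",cu,c)
K,r,t=cam("scene"); Rm=cv2.Rodrigues(r)[0]; C=-Rm.T@t
for tp in((702,240),(697,262)):
  uv=np.array([390+(tp[0]-479.5)/8-.5,235+(tp[1]+.5)/8-.5,1]); d=Rm.T@np.linalg.inv(K)@uv; p=C+d*(c[0]-C[0])/d[0]; print("tip",uv,p,"dy",p[1]-c[1])
print(w2pix("scene",[[c[0],c[1]+k,z] for k in(0,2,4,6) for z in(75,49)]).round(1))
E
```

```text
cross (413.8125, 276.8125) [574.71176613 191.54003126  49.        ]
tip [417.3125 264.5625   1.    ] [574.71176613 193.81533934  98.29234589] dy 2.275308084306346
tip [416.6875 267.3125   1.    ] [574.71176613 193.67213926  87.60108688] dy 2.1321080056897586
[[415.1 270.3]
 [413.8 276.8]
 [416.  270.5]
 [414.7 277. ]
 [416.8 270.7]
 [415.5 277.2]
 [417.7 270.9]
 [416.4 277.3]]
```

Request:
{"method": "drive_tool", "body": {
  "targets": [
    [0.8,0,-1,0,0],
    [0.8,0,-2.2,0,0],
    [0.8,0,-2.2,0,0],
    [0.8,0,-2.2,0,0],
    [-0.1,0,-2.2,0,0],
    [-0.1,0,-2.2,0,0],
    [-0.1,0,-2.2,0,0],
    [-0.1,0,-2.2,-40,0],
    [-0.1,0,-2.2,-80,0],
    [-0.3,-50,40,-100,9],
    [-0.3,-80,90,-100,18],
    [-0.3,-100,140,-100,26]
  ]
}}

```text
clock: 5.4
position: [493.8, -138.3, 152.7]
ee_rot: [0.976, -0.216, 0.001, -0.0]
contact_force: [0.9, -1.0, -0.5]
gripper_width: 56.1
grasp_force: 0.0
```

```bash
python3 - <<'E'
from h import *
print(arm.read_state()["joints"])
E
```

```text
[ 4.35132924e-02  2.69742922e-01 -3.78164765e-01 -4.70760615e-04
 -9.21143722e-01  1.09199519e+00]
```

Request:
{"method": "drive_tool", "body": {
  "targets": [
    [-0.3,51,135,0,65.5],
    [-0.3,51,135,0,65.5],
    [-0.3,51,135,0,65.5],
    [-0.3,51,135,0,65.5],
    [-0.3,51,135,0,65.5],
    [-0.3,51,135,0,65.5],
    [-0.3,51,135,0,65.5],
    [-0.3,51,135,0,65.5],
    [-0.3,51,135,0,65.5]
  ]
}}

```text
clock: 6.3
position: [484.8, -281.9, 151.5]
ee_rot: [-0.706, 0.709, 0.0, -0.0]
contact_force: [0.1, 0.4, -0.0]
gripper_width: 55.4
grasp_force: 0.0
```

```bash
python3 - <<'E'
from h import *
s=arm.read_state(); print(s["position"],s["joints"],R.from_quat(s["ee_rot"]).as_matrix()[:,0])
a=arm.get_image("top"); b=arm.get_image("scene"); cv2.imwrite("pics/t2.png",a); cv2.imwrite("pics/sc2.png",b)
x=cv2.resize(a[195:260,185:285],(800,520)[0:2],interpolation=cv2.INTER_CUBIC)[:,:400]; y=cv2.resize(b[225:290,380:430],(400,520),interpolation=cv2.INTER_CUBIC)
cv2.imwrite("pics/k2.png",np.hstack([x,y]))
E
```

```text
[ 484.76816706 -281.87488645  151.47590588] [-2.37826543e-01  3.47785257e-01 -2.64624590e-01 -2.71701166e-04
 -9.58777099e-01  2.34029047e-01] [-3.95367702e-03 -9.99992137e-01 -3.06851135e-04]
```

View pics/k2.png

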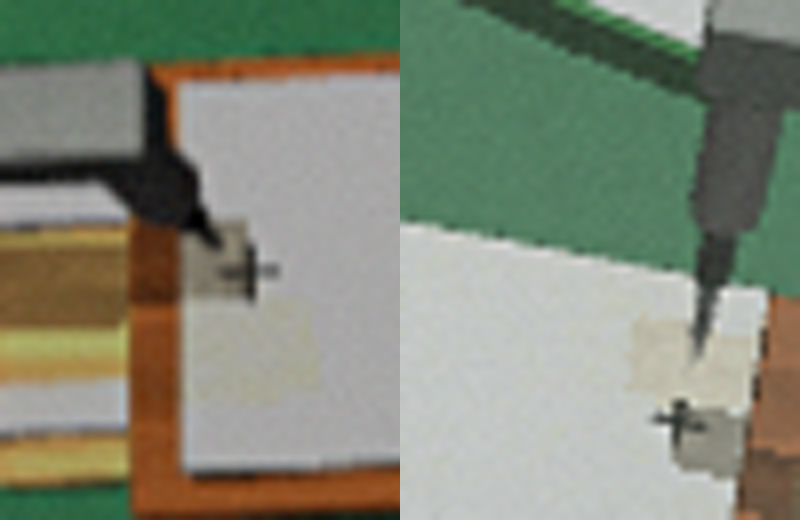

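Top crop: tip at about (221,248), cross at (249,270). Scene crop: tip at about (697,360), cross at (680,420). I'll triangulate both.

```bash
python3 - <<'E'
from h import *
T=lambda x,y:np.array((185+(x+.5)/8-.5,195+(y+.5)/8-.5)); S=lambda x,y:np.array((380+(x-400+.5)/8-.5,225+(y+.5)/8-.5))
def tri(a,b):
  Pm=[]
  for n in("top","scene"):
    K,r,t=cam(n); Pm.append(K@np.c_[cv2.Rodrigues(r)[0],t])
  X=cv2.triangulatePoints(Pm[0],Pm[1],a,b).ravel(); return (X[:3]/X[3]).round(1)
print("cross",tri(T(249,270),S(680,420)),pix2w("top",T(249,270),49),pix2w("scene",S(680,420),49))
print("tip",tri(T(221,248),S(697,360)))
def rayx(n,uv,x):
  K,r,t=cam(n); Rm=cv2.Rodrigues(r)[0]; C=-Rm.T@t; d=Rm.T@np.linalg.inv(K)@np.array([*uv,1]); return C+d*(x-C[0])/d[0]
print(rayx("top",T(221,248),577),rayx("top",T(210,235),577),rayx("scene",S(697,360),577),rayx("scene",S(715,250),577))
# predicted pixel of awl axis incl z=75,49
for y in(192,194,196,198): print(y,[((p-[185,195]+.5)*8-.5).round() for p in w2pix("top",[[577,y,z] for z in(49,75,90,110)])],[((p-[380,225]+.5)*8-.5+[400,0]).round() for p in w2pix("scene",[[576,y,z] for z in(49,75,90,110)])])
E
```

```text
cross [576.8 193.3  51.5] [577.37680214 193.67118201  49.        ] [574.97347314 193.35505563  49.        ]
tip [576.7 194.6  81.8]
[577.         194.77636868  80.44844044] [577.         194.17770201  97.1436302 ] [577.         194.68537401  82.21924362] [577.         193.47153319 134.07501295]
192 [array([255., 271.]), array([235., 252.]), array([224., 240.]), array([208., 225.])] [array([675., 422.]), array([685., 370.]), array([691., 339.]), array([700., 298.])]
194 [array([248., 271.]), array([228., 252.]), array([216., 241.]), array([200., 225.])] [array([682., 423.]), array([692., 371.]), array([698., 341.]), array([707., 299.])]
196 [array([241., 272.]), array([221., 252.]), array([209., 241.]), array([193., 225.])] [array([688., 425.]), array([699., 373.]), array([705., 342.]), array([714., 301.])]
198 [array([233., 272.]), array([213., 252.]), array([201., 241.]), array([185., 225.])] [array([695., 426.]), array([706., 374.]), array([712., 344.]), array([721., 302.])]
```

Request:
{"method": "drive_tool", "body": {
  "targets": [
    [-0.3,0,1.5,45,0],
    [-0.3,0,1.5,90,0],
    [-0.3,0,1.5,115,0],
    [-0.3,0,1.5,124,0],
    [-0.3,0,1.5,124,0],
    [0.8,0,1.5,124,0],
    [0.8,0,1.5,124,0],
    [0.8,0,1.5,124,0],
    [0.8,0,1.5,124,0],
    [0.8,0,1.5,124,0],
    [0.8,0,1.5,124,0]
  ]
}}

```text
clock: 7.5
position: [484.6, -282.5, 29.6]
ee_rot: [-0.706, 0.708, -0.002, 0.001]
contact_force: [-0.9, 1.6, 6.0]
gripper_width: 21.1
grasp_force: 60.8
```

Request:
{"method": "drive_tool", "body": {
  "targets": [
    [0.8,0,0,-10,0],
    [0.8,0,0,-40,0],
    [0.8,0,0,-80,0],
    [0.8,0,0,-110,0],
    [0.8,0,0,-110,0],
    [0.8,0,0,-110,0]
  ]
}}

```text
clock: 8.1
position: [482.7, -281.7, 137.9]
ee_rot: [-0.705, 0.709, 0.0, 0.001]
contact_force: [-0.8, 0.6, -3.9]
gripper_width: 21.3
grasp_force: 59.8
```

```bash
python3 - <<'E'
from h import *
s=arm.read_state(); m=R.from_quat(s["ee_rot"]); p=s["position"]; print(p,m.as_matrix().round(4),s["gripper_width"],s["contact_force"])
print(tool(np.array([579.2,67.8,p[2]])-p))
E
```

```text
[ 482.7190149  -281.73907663  137.92132379] [[-5.1e-03 -1.0e+00  6.0e-04]
 [-1.0e+00  5.1e-03  8.0e-04]
 [-9.0e-04 -6.0e-04 -1.0e+00]] 21.253504852696956 [-0.76067222  0.57126774 -3.92010651]
[-350.02931686  -94.68631863    0.35353087]
```

Request:
{"method": "drive_tool", "body": {
  "targets": [
    [0.8,-30,-8,0,0],
    [0.8,-70,-19,0,0],
    [0.8,-115,-31,0,0],
    [0.8,-160,-43,0,0],
    [0.8,-205,-55,0,0],
    [0.8,-250,-68,0,-1.2],
    [0.8,-290,-78,0,-1.2],
    [0.8,-325,-88,0,-1.2],
    [0.8,-345,-93,0,-1.2],
    [0.8,-350,-94.7,0,-1.2],
    [0.8,-350,-94.7,0,-1.2],
    [0.8,-350,-94.7,30,-1.2]
  ]
}}

```text
clock: 9.3
position: [581.9, 67.4, 110.3]
ee_rot: [0.713, -0.701, 0.002, -0.003]
contact_force: [1.4, 0.9, -3.4]
gripper_width: 21.1
grasp_force: 59.8
```

```bash
python3 - <<'E'
from h import *
s=arm.read_state(); m=R.from_quat(s["ee_rot"]).as_matrix(); p=s["position"]; print(p,m[:,0].round(4),s["joints"].round(2))
b=arm.get_image("scene"); cv2.imwrite("pics/sc3.png",b); a=arm.get_image("top"); cv2.imwrite("pics/t3.png",a)
y=cv2.resize(b[210:310,290:440],(800,533),interpolation=cv2.INTER_CUBIC)
cv2.imwrite("pics/k3.png",y)
E
```

```text
[581.91541033  67.42895907 110.30952635] [ 0.017  -0.9999 -0.0016] [ 0.39  0.43 -0.26  0.   -0.88 -0.38]
```

View pics/k3.png

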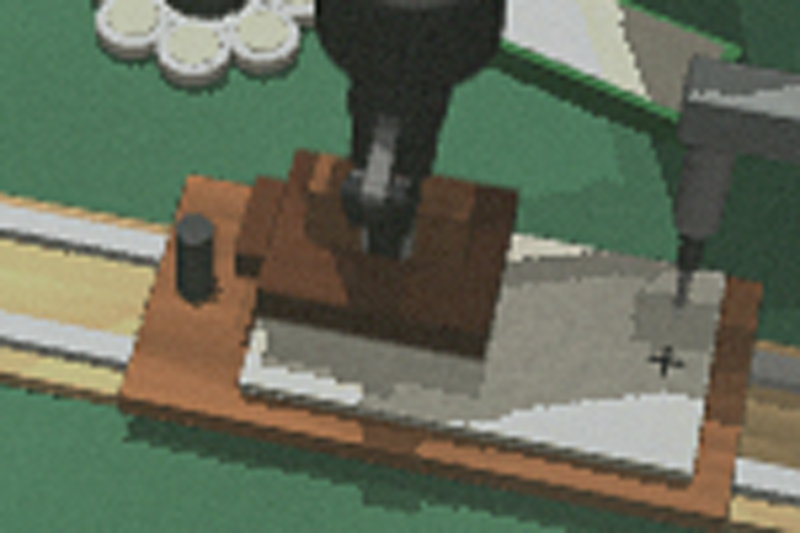

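Plate is over the board, yaw right, tab to the post. I'll let it settle and compare the image with the expected corners.

Request:
{"method": "drive_tool", "body": {
  "targets": [
    [0.8,0,0,0,0],
    [0.8,0,0,0,0],
    [0.8,0,0,0,0]
  ]
}}

```text
clock: 9.7
position: [580.2, 67.2, 108.9]
ee_rot: [0.713, -0.701, 0.001, -0.001]
contact_force: [-0.3, 0.0, -2.7]
gripper_width: 21.0
grasp_force: 59.6
```

```bash
python3 - <<'E'
from h import *
s=arm.read_state(); m=R.from_quat(s["ee_rot"]).as_matrix(); p=s["position"]; print(p,m.round(4))
S=lambda x,y:np.array((290+(x+.5)*150/800-.5,210+(y+.5)*100/533-.5))
z=110.3-29.6
for zz,q in((z+20,[(258,300),(487,345),(518,188)]),(z,[(258,320),(485,359)])):
  print([pix2w("scene",S(*k),zz).round(1) for k in q])
c=np.array([581.9,68.0]); u=np.array([-.017,1]); x=np.array([1,.017])
pts=[[*(c+40*i*x+50*j*u),zz] for zz in(z,z+20) for i,j in((1,-1),(1,1),(-1,1))]
P=w2pix("scene",pts); print(((P-[290,210]+.5)*5.333-.5).round(0))
E
```

```text
[580.15800954  67.18391754 108.87253739] [[ 1.610e-02 -9.999e-01  2.000e-03]
 [-9.999e-01 -1.610e-02  5.000e-04]
 [-5.000e-04 -2.000e-03 -1.000e+00]]
[array([626. ,  20.2, 100.7]), array([624.2, 119.1, 100.7]), array([538. , 115.7, 100.7])]
[array([622.1,  19.5,  80.7]), array([617.4, 118.3,  80.7])]
[[256. 321.]
 [484. 366.]
 [517. 222.]
 [256. 294.]
 [487. 339.]
 [520. 194.]]
```

Request:
{"method": "drive_tool", "body": {
  "targets": [
    [0.8,-0.6,1,8,0],
    [0.8,-0.6,1,16,0],
    [0.8,-0.6,1,19,0],
    [0.8,-0.6,1,21,0],
    [0.8,-0.6,1,22.5,0],
    [0.8,-0.6,1,24,0],
    [0.8,-0.6,1,25,0],
    [0.8,-0.6,1,25,0]
  ]
}}

```text
clock: 10.5
position: [578.5, 68.0, 82.6]
ee_rot: [0.713, -0.701, -0.0, 0.0]
contact_force: [-0.2, -0.5, -3.1]
gripper_width: 21.2
grasp_force: 59.8
```

No upward force at an underside height of about 53, which is below the pin top, so the pin appears to be in the hole. I'll go on down to the board.

Request:
{"method": "drive_tool", "body": {
  "targets": [
    [0.8,0,0,1,0],
    [0.8,0,0,2,0],
    [0.8,0,0,3,0],
    [0.8,0,0,4,0],
    [0.8,0,0,5,0],
    [0.8,0,0,5,0],
    [0.8,0,0,5,0]
  ]
}}

```text
clock: 11.2
position: [578.5, 68.1, 78.3]
ee_rot: [0.713, -0.701, 0.0, -0.0]
contact_force: [-3.0, 1.2, 3.1]
gripper_width: 20.6
grasp_force: 60.5
```

Request:
{"method": "drive_tool", "body": {
  "targets": [
    [0.8,0,0,1.5,0],
    [0.8,0,0,3,0],
    [0.8,0,0,4.5,0],
    [0.8,0,0,6,0],
    [0.8,0,0,7.5,0],
    [0.8,0,0,8.5,0],
    [0.8,0,0,8.5,0],
    [0.8,0,0,8.5,0]
  ]
}}

```text
clock: 12.0
position: [578.7, 68.0, 72.4]
ee_rot: [0.713, -0.701, 0.001, -0.0]
contact_force: [-8.4, 0.8, 19.9]
gripper_width: 20.9
grasp_force: 62.8
```

```bash
python3 - <<'E'
from h import *
s=arm.read_state(); print(s["position"],s["contact_force"],s["joint_vel"].round(3))
b=arm.get_image("scene"); cv2.imwrite("pics/sc4.png",b)
y=cv2.resize(b[240:300,320:440],(800,400),interpolation=cv2.INTER_CUBIC)
cv2.imwrite("pics/k4.png",y)
E
```

```text
[578.74482448  67.99124057  72.42923412] [-8.39089412  0.78246914 19.86994538] [ 0.001 -0.     0.001  0.001  0.001 -0.001]
```

View pics/k4.png

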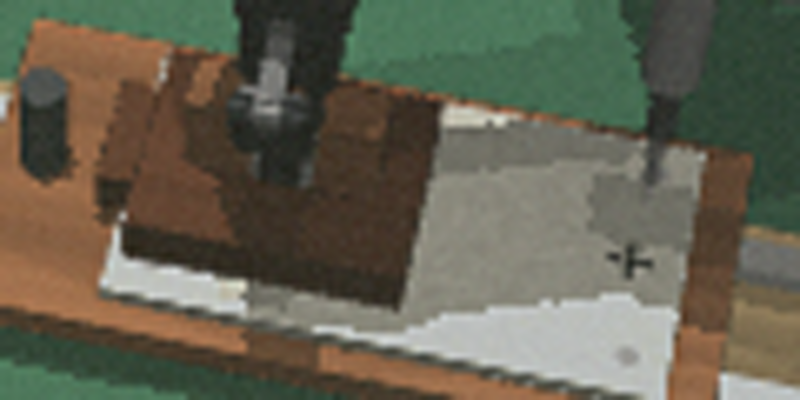

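The plate is seated and pressed fully down (underside about 43 mm, 20 N). The cross is at crop (632,260) and the awl tip at (650,185).

```bash
python3 - <<'E'
from h import *
import glob
S=lambda x,y:np.array((320+(x+.5)*.15-.5,240+(y+.5)*.15-.5))
print("cross",pix2w("scene",S(632,260),43))
K,r,t=cam("scene"); Rm=cv2.Rodrigues(r)[0]; C=-Rm.T@t
for q in((650,185),(657,150),(662,110),(680,60)):
  d=Rm.T@np.linalg.inv(K)@np.array([*S(*q),1]); print("awl",C+d*(577-C[0])/d[0])
# cross by template: dark centroid in original images sc2 & sc4
for f,c in(("pics/sc2.png",(415,277)),("pics/sc4.png",(414,278))):
  g=cv2.cvtColor(cv2.imread(f),cv2.COLOR_BGR2GRAY)[c[1]-6:c[1]+7,c[0]-7:c[0]+8]; print(g)
E
```

```text
cross [575.03603967 193.62775929  43.        ]
awl [577.         194.52981397  90.89604795]
awl [577.         194.47808874 111.01500904]
awl [577.         193.45192892 133.10068575]
awl [577.         195.93667531 161.11644834]
[[195 187 189 187 188 188 192 181 188 193 187 183 180 185 185]
 [195 186 188 189 184 188 192 187 185 189 188 187 188 185 185]
 [185 188 187 184 187 189 191 192 192 192 193 190 188 190 187]
 [197 196 194 196 190 192 189 191 198 189 188 188 193 189 189]
 [194 194 197 195 194 193  87  70 199 196 190 190 189 191 195]
 [198 197 198 194 152 196  88  90 116 140 140 135 140 199 197]
 [197 197 192 150  82  75  50  70 110 113 139 139 133 135 140]
 [194 196 200 200 202 203  63  92  85  67 113 136 134 138 143]
 [195 197 196 199 201 198  62 144 144 142 136 133 136 137 143]
 [194 197 195 195 198 193  88 145 142 145 137 138 140 141 143]
 [195 192 194 195 197 193 128 139 145 139 140 138 139 143 153]
 [195 196 195 195 194 193 140 133 132 137 136 140 142 136 121]
 [193 195 195 195 197 197 197 139 138 135 137 135 135 136 119]]
[[134 131 109 112 111 112 110 114 108 113 113 108 106 109 108]
 [133 106 110 109 108 110 113 111 109 105 110 109 110 107 108]
 [132 112 112 111 111 106 109 113 112 111 112 114 110 111 109]
 [132 133 134 125 103 108 112 109 111 111 106 110 110 108 109]
 [130 131 131 136 134 110 112  88  93 110 115 109 111 114 107]
 [134 135 134 134 129 134 110  50  89 114 143 134 136 133 110]
 [131 128 138 129  67  51 105  58 108 136 134 135 132 131 134]
 [135 130 135 135 135 106 103  35  60  54  60 129 127 133 138]
 [133 133 137 131 137 137 104  58 141 139 107 126 133 129 135]
 [135 133 131 132 130 133 108  70 138 136 131 129 128 133 133]
 [129 134 128 131 134 136 134 137 135 133 137 132 131 134 134]
 [134 133 127 132 130 136 133 135 132 130 132 136 135 131 132]
 [138 137 141 196 195 198 198 193 131 125 131 130 135 136 134]]
```

Cross is about 0.9 mm short of the awl axis. I'll nudge it gently through the plate while keeping it pressed.

Request:
{"method": "drive_tool", "body": {
  "targets": [
    [0.8,-0.5,0,0,0],
    [0.8,-1,0,0,0],
    [0.8,-1.3,0,0,0],
    [0.8,-1,0,0,0],
    [0.8,-1,0,0,0],
    [0.8,-1,0,0,0]
  ]
}}

```text
clock: 12.65
position: [578.7, 68.1, 72.4]
ee_rot: [0.713, -0.701, 0.001, 0.0]
contact_force: [-8.3, -2.8, 19.9]
gripper_width: 21.0
grasp_force: 62.8
```

```bash
python3 - <<'E'
from h import *
s=arm.read_state(); print(s["position"],s["contact_force"])
b=arm.get_image("scene"); cv2.imwrite("pics/sc5.png",b)
# shift of the board's cross patch between frames
g=[cv2.cvtColor(cv2.imread(f"pics/sc{k}.png"),cv2.COLOR_BGR2GRAY).astype(np.float32) for k in(4,5)]
for n,(r,c) in {"cross":(278,414),"post":(255,326),"boardcorner":(297,418)}.items():
  w=10; a,bb=[x[r-w:r+w,c-w:c+w] for x in g]; print(n,cv2.phaseCorrelate(a.copy(),bb.copy(),cv2.createHanningWindow((2*w,2*w),cv2.CV_32F)))
y=cv2.resize(b[240:300,320:440],(800,400),interpolation=cv2.INTER_CUBIC); cv2.imwrite("pics/k5.png",y)
E
```

```text
[578.70448833  68.05281834  72.42517923] [-8.30174142 -2.75122192 19.93055242]
cross ((0.10455379650723629, -0.010606889754567916), 0.9927508518099785)
post ((0.15722113352238765, 0.0809442851548905), 1.0277981036901473)
boardcorner ((0.03737955660448833, -0.06582952766429884), 0.9829851514101029)
```

View pics/k5.png

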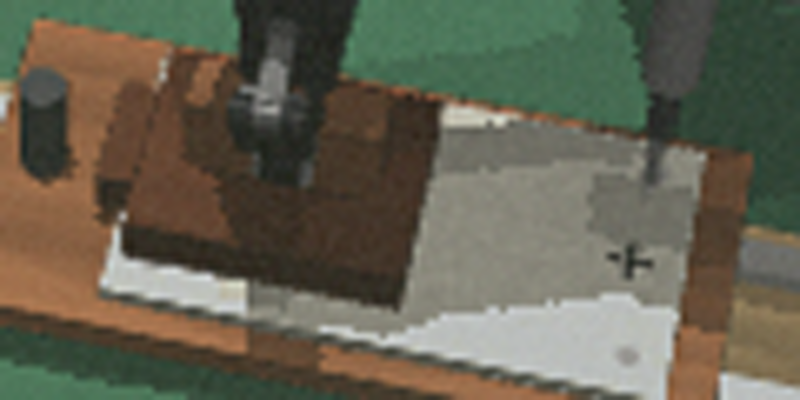

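Request:
{"method": "drive_tool", "body": {
  "targets": [
    [0.8,-0.6,0,0,0],
    [0.8,-1.2,0,0,0],
    [0.8,-1.8,0,0,0],
    [0.8,-1.8,0,0,0],
    [0.8,-1.8,0,0,0]
  ]
}}

```text
clock: 13.2
position: [578.7, 69.1, 72.4]
ee_rot: [0.713, -0.701, 0.001, 0.001]
contact_force: [-7.2, -5.4, 19.4]
gripper_width: 21.3
grasp_force: 62.8
```

```bash
python3 - <<'E'
from h import *
s=arm.read_state(); print(s["position"],s["contact_force"],s["joint_vel"].round(4))
b=arm.get_image("scene"); cv2.imwrite("pics/sc6.png",b)
g=[cv2.cvtColor(cv2.imread(f"pics/sc{k}.png"),cv2.COLOR_BGR2GRAY).astype(np.float32) for k in(4,6)]
for n,(r,c) in {"cross":(278,414),"post":(255,326),"awl":(255,420)}.items():
  w=8; a,bb=[x[r-w:r+w,c-w:c+w] for x in g]; print(n,cv2.phaseCorrelate(a.copy(),bb.copy(),cv2.createHanningWindow((2*w,2*w),cv2.CV_32F))[0])
print(np.diff(w2pix("scene",[[576,193,43],[576,194,43]]),axis=0))
print(g[1][272:285,407:422].astype(int))
E
```

```text
[578.68756063  69.11068369  72.43620755] [-7.2245986  -5.44589191 19.35086639] [ 0.0007 -0.0008  0.0005 -0.0009  0.0017 -0.0013]
cross (0.19505995815320798, 0.043093034596410895)
post (0.14215085776609016, 0.03446552858651941)
awl (-0.08699170838645287, 0.2585631356509488)
[[0.4219066  0.08895758]]
[[132 131 109 109 110 110 110 112 109 113 114 107 108 108 113]
 [130 109 109 115 111 109 108 107 109 106 112 106 110 107 108]
 [132 113 113 112 107 107 109 114 113 109 113 111 110 111 106]
 [130 134 133 132 108 106 112 109 108 111 111 110 109 112 110]
 [136 132 132 130 131 112 114 113  85 113 110 111 112 111 110]
 [135 136 133 134 132 130 112  82  54 119 137 141 137 137 107]
 [138 136 132 132 104  54 105  77  75 134 131 135 138 130 134]
 [136 133 135 139 135 109 106  50  53  56  61 133 131 130 133]
 [132 133 134 134 132 136 136  55 118 139 102 133 128 129 134]
 [133 139 131 132 130 135 133  67 137 128 132 129 128 128 135]
 [133 129 130 130 134 135 133 135 136 139 139 131 132 131 133]
 [132 127 126 133 134 132 137 135 126 133 135 138 136 133 135]
 [135 137 138 195 191 143 196 192 129 127 125 132 132 134 132]]
```

The plate and carriage moved about 1 mm, so the cross is under the awl. I'll relax the side push slightly, keep pressing down, and hand in.

Request:
{"method": "drive_tool", "body": {
  "targets": [
    [0.8,0.5,0,0,0],
    [0.8,0.5,0,0,0],
    [0.8,0.5,0,0,0]
  ]
}}

```text
clock: 13.55
position: [578.7, 69.1, 72.4]
ee_rot: [0.713, -0.701, 0.001, 0.0]
contact_force: [-7.5, -4.5, 20.0]
gripper_width: 20.9
grasp_force: 62.9
```

```bash
python3 - <<'E'
from h import *
s=arm.read_state(); print(s["position"],s["contact_force"],s["grasp_force"]); print(arm.job_done())
E
```

```text
[578.72014532  69.10722989  72.44565656] [-7.46591543 -4.47741874 19.98446702] 62.86573648452759
the job is handed in; nothing more can be done
None
```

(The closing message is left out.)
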